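# Put a painted model tower on the fan dryer and set its dial

### The job

The tall cardboard tower standing on the turntable has just been painted: stand it upright, fully on the dryer's metal grille, setting it down gently and leaving the little house upright on the turntable. Turn the dryer's dial so that its white pointer lines up with the small steel marker clip at the edge of its scale, without shifting the clip, and let go of everything.

Things in the scene. Friction and masses are not known exactly. Their poses are not given: they have to be found in the camera images.
- tower: the tall model tower: cardboard block 46 x 40 x 130 mm (x, y, z) with white painted windows and a white roof patch, about 0.12 kg, loose, upright on the turntable; origin at the centre of its underside, z up
- house: the low model house, a bystander: cardboard, 50 x 40 x 42 mm (x, y, z), loose, on the other side of the same turntable; origin at the centre of its underside
- wheel_top (a point): centre of the turntable's top face, 60 mm above the table: a round aluminium disc, 200 mm across and 12 mm thick, on a dark foot; the disc spins freely about its vertical axis (this point does not turn with it)
- dryer: the fan dryer: low fixed white cabinet 220 x 370 x 52 mm (x, y, z), origin at the centre of its underside; a metal grille is at the +y end of its top, the dial at the -y end; a small tape roll lies on its far corner beside the dial
- grille (a point): centre of the top face of the square, slotted aluminium grille, 190 x 190 mm, 52 mm above the table; axes along the dryer's
- dial_grip (a point): on the vertical axis of the black dial, 84 mm above the table, the height to grip. The dial is a disc 72 mm across with a bar grip 52 mm long, 14 mm wide, standing up from 58 to 94 mm above the table; the bar lies along this point's x axis, whose + direction is the white pointer's; the point turns with the dial
- dial_pointer (a point): outer end of the white pointer line, at the rim of the dial's disc, 36 mm from its axis; x axis points outward
- marker_tip (a point): inner end of the steel marker clip, 39 mm from the dial's axis, 55 mm above the table; x axis points outward from the dial's axis. The clip is a T shape 26 mm long, 8 mm wide at its inner and 22 mm at its outer end, up to 8 mm high, lying on the dark scale disc (134 mm across, short white ticks) around the dial; it can be shifted round the scale but is stiff
- fan_dial (a joint): angle of the dial in rad, 0 to 4.71, growing clockwise seen from above; stays where it is left, turned by about 0.04 N m
- marker (a joint): angle of the marker clip, same zero and direction as the dial: the pointer lines up with the clip when both values are equal
Mind the look-alikes: they are no part of the job. What is shaped like the tower but red or yellow is not meant.

How it is judged (in metres and radians):
At the end, for the whole second after the job is handed in: The tower stands upright (within 3 degrees), released and at rest on the dryer's grille, its centre within 75 mm of the grille's centre along each side; the dial's pointer is at rest within 4.5 mm (7 degrees) sideways of the marker clip; the little house is upright on the turntable (x of tower in the frame of grille between -0.075 and 0.075 m and y of tower in the frame of grille between -0.075 and 0.075 m and z of tower in the frame of grille between -0.004 and 0.004 m and angle between tower's own z axis and vertical below 0.06 rad and linear speed of tower below 0.02 m/s and y of dial_pointer in the frame of marker_tip between -0.0045 and 0.0045 m and x of dial_pointer in the frame of marker_tip above -0.02 m and velocity of joint fan_dial between -0.05 and 0.05 rad/s and horizontal distance between house and wheel_top below 0.095 m and angle between house's own z axis and vertical below 0.1 rad and height (world z) of house above 0.055 m); the robot touches nothing.
It fails at once if the tower is dropped or flung: it moves faster than 0.7 m/s (a fall of 25 mm) with no finger on it (contact force between the fingers and tower below 0.05 N and linear speed of tower above 0.7 m/s).
It fails at once if the marker clip is shifted (more than 4 mm) (distance of marker_tip from where it was at the start of the episode above 0.004 m).
It fails at once if the little house is knocked over (angle between house's own z axis and vertical above 0.6 rad).
It also fails if it takes over 54 s, if anything falls off the work surface, if the arm or the gripper's body presses on something with over 40 N, if the wrist force passes 120 N, or if a joint passes its speed limit or range.

### The arm

A 6-joint arm with a two-finger parallel gripper is mounted at the origin on the work surface. World frame = base frame: x ahead of the robot, y to its left, z up, the work surface at z = 0. Lengths are in mm, angles in rad, forces in N, time in s.
With the tool pointing down it reaches from about 275 to 1000 mm from the base axis. Payload 8.4 kg.
Tool frame: the origin (TCP) lies between the finger pads; the fingertips stand 17 mm ahead of it and the grasp point (between the pads) lies 2 mm behind it; z points along the fingers, y is the line along which they close (so a half turn about z gives the same grasp; the last joint's range is limited). The gripper opens to 85 mm and grips with 20 to 120 N. Pads are 22 mm wide; open, the fingers measure 114 mm over their backs; the gripper's body (76 mm by 85 mm) begins 54 mm behind the grasp point. The pads swing forward as they close: fully open they stand 13 mm farther back than shut.
Start: joints at [1.204, 0.353, 1.633, -0, 1.155, -0.002], TCP at [222.975, 583.875, 248.281] pointing down, gripper open.
Joint ranges: [-2.63, 2.63], [-0.92, 2.1], [0.06, 2.66], [-1.3, 4.44], [0, 2.69], [-3.02, 3.02]. Speed limits (rad/s): [2.22, 2.22, 2.79, 3.14, 3.14, 3.14].

### API

Orientations are given as [roll, pitch, yaw] about the fixed x, y, z axes, in that order (R = Rz(yaw) Ry(pitch) Rx(roll)).
In Python, from rig import sense, grab_frame, sign_off gives the robot as it stands. The module is installed in compiled form; this text tells all that it offers.
- The arm moves only by the tool send_rows, never from a script. Its argument "moves" is a list that holds one entry, the list of rows, each a list of 7 numbers: the shift along the world's x, y, z in m, then the turn, a rotation vector about the world's x, y, z in rad, then the opening, from -1 (shut) to 1 (fully open). In form: [[[dx, dy, dz, rx, ry, rz, jaw], ...]]. A call has 1 to 10 rows; each row shifts and turns the commanded pose from where the row before left it; what a row does not reach is not made up. A row lasts 1/10 s, in which the tool goes at most 50 mm and 8.59 degrees, less where a joint would pass 70% of its speed; a pose out of reach is approached as far as the arm can. A call with a gripper value outside its range is refused whole. The fingers move at their own pace and stop on an object; "grip_force" is the grip in N (left out, the last holds). Time passes only in rows, so rows that do not move let the fingers close. It gives the time, the measured TCP pose, the force, the opening and the grip force at its end, in the units of the state.
- sense(): the state, without advancing time (a new reading comes with each control period).
- grab_frame(name): name is "side" or "top"; returns a dict with "img" (420x560x3 uint8, red, green, blue), "mtx" (3x3 intrinsics, pixels), "rvec" (rotation vector, rad) and "tvec" (3), from world to camera coordinates, as OpenCV has them. Camera axes: x right, y down, z forward; pixel columns grow to the right and rows downward; lengths in mm; the calibration is good to about 2 mm. A picture is of the moment at which its call begins. There is no depth.
- sign_off(): hands the job in; it is judged then, once.
The state is a dict: "clock": time; "qpos": joint angles; "qvel": joint speeds; "joint_efforts": joint torques, N m; "eef_pos": TCP position; "tcp_rot": TCP orientation; "contact_force": force on the tool from outside, world axes, zero at the start; "wrist_torque": the same for the moment, N m; "opening": opening from 0.0 (shut) to 1.0 (fully open); "grasp_force": force on a finger pad.
Only numpy, scipy, OpenCV 4.12 (cv2) and the standard library are available. Lean on these libraries where they do the work, as an engineer would, in place of code of your own. Each camera call takes 0.05 s, during which the arm holds its last target. There are 200 camera calls.

## Working session

There is one attempt and no reset: what is moved stays moved. The work goes in short steps, Python scripts to look and compute and a tool call to move; the robot and the scene stay as the last step left them, time stands still between calls to the robot, and variables do not carry over. Pictures are saved under pics/ and viewed, at most 10 in all, crops included, and the job is handed in when it is done.

Besides the shell and the picture viewer there is one more tool, called by a JSON object that holds its "method" and its "body". send_rows: Moves the arm, as the interface text tells. Its arguments: {"type":"object","properties":{"moves":{"type":"array"},"grip_force":{"type":"number"}},"required":["moves"]}

```bash
mkdir -p pics; cat > h.py <<'E'
import numpy as np,cv2
from rig import sense,grab_frame,sign_off
def ray(f,u,v,z):
    R=cv2.Rodrigues(np.array(f["rvec"],float))[0];t=np.array(f["tvec"],float).ravel()
    d=R.T@np.linalg.inv(np.array(f["mtx"]))@[u,v,1];c=-R.T@t
    return c+d*(z-c[2])/d[2]
def proj(f,p):
    return cv2.projectPoints(np.array(p,float).reshape(-1,1,3),np.array(f["rvec"],float),np.array(f["tvec"],float),np.array(f["mtx"],float),None)[0].reshape(-1,2)
E
python3 - <<'E'
from h import *
import pickle
for n in("top","side"):
    f=grab_frame(n);pickle.dump(f,open(n+"0.pkl","wb"));cv2.imwrite(f"pics/{n}0.png",f["img"][:,:,::-1])
    R=cv2.Rodrigues(np.array(f["rvec"],float))[0];print(n,-R.T@np.ravel(f["tvec"]))
print(sense())
E
```

```text
top [474.18366809  69.84965413 924.43678559]
side [ 131.18779693 -316.1571577   693.09342804]
{'clock': 0.1, 'qpos': array([ 1.20359304e+00,  3.53626198e-01,  1.63404337e+00, -6.75940460e-06,
        1.15519468e+00, -2.41373033e-03]), 'qvel': array([ 0.0012954 , -0.00279592, -0.00238212,  0.00039314,  0.00013732,
        0.00079224]), 'joint_efforts': array([-1.32331556e-03, -6.06360340e+01, -3.42819178e+01, -1.36175095e-04,
        3.92015238e-03, -4.66877992e-06]), 'eef_pos': array([222.83773036, 583.49975506, 247.61420506]), 'tcp_rot': array([-3.14032105e+00,  3.11123720e-06,  2.77680583e+00]), 'contact_force': array([-0.17811242, -0.04389786, -0.0688742 ]), 'wrist_torque': array([-0.02069552, -0.05418468,  0.00745805]), 'grasp_force': 0.0, 'opening': 1.0011008717288974}
```

View pics/top0.png

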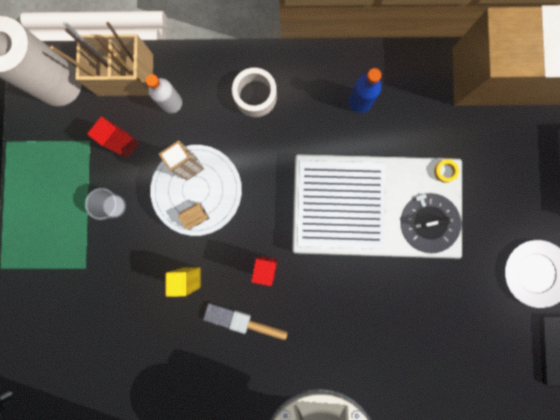

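View pics/side0.png

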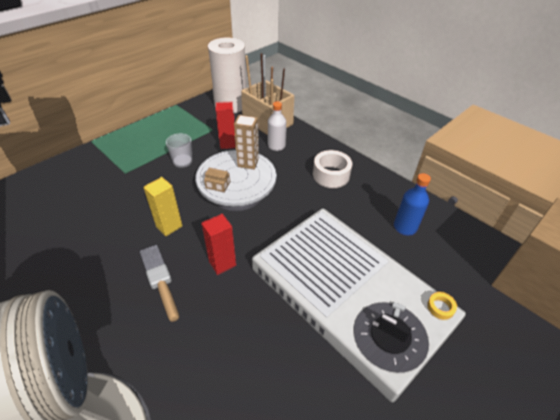

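Top view: tower roof at about (176,154), house (192,215), disc centre (196,190), grille (342,205), dial (431,223), clip near (422,200). I'll zoom in on these for detail.

```bash
python3 - <<'E'
from h import *
import pickle
f=pickle.load(open("top0.pkl","rb"));g=pickle.load(open("side0.pkl","rb"))
b=lambda im,x,y,w,h,s:cv2.resize(im[y:y+h,x:x+w],None,fx=s,fy=s,interpolation=cv2.INTER_CUBIC)
a=b(f["img"],145,130,100,110,4); c=b(f["img"],390,180,80,88,5)
cv2.imwrite("pics/z0.png",np.hstack([a,c])[:,:,::-1])
# disc, dryer top
im=f["img"];white=(im.min(2)>150).astype(np.uint8)
for name,roi,z in(("roof",(155,135,40,35),190),("dryer",(285,150,185,115),52)):
    x,y,w,h=roi;m=np.zeros_like(white);m[y:y+h,x:x+w]=white[y:y+h,x:x+w]
    if name=="dryer": m=cv2.morphologyEx(m,cv2.MORPH_CLOSE,np.ones((9,9)))
    k=max(cv2.findContours(m,0,2)[0],key=cv2.contourArea)
    r=cv2.minAreaRect(k);bp=cv2.boxPoints(r);P=np.array([ray(f,u,v,z) for u,v in bp])
    print(name,r,P.round(1).tolist(),P.mean(0).round(1),np.linalg.norm(P[1]-P[0]),np.linalg.norm(P[2]-P[1]))
for n,u,v,z in(("disc",196,190,60),("house",190,213,102),("dial",431,223,58),("grille",342,205,52)):print(n,ray(f,u,v,z).round(1))
E
```

```text
roof ((173.8076934814453, 155.4615478515625), (17.19570541381836, 20.80125617980957), 56.3099365234375) [[626.9, 309.5, 190.0], [648.7, 277.3, 190.0], [621.4, 258.9, 190.0], [599.7, 291.0, 190.0]] [624.2 284.2 190. ] 38.898589559169594 32.887375236495664
dryer ((378.2601318359375, 205.77566528320312), (168.26268005371094, 99.05985260009766), 1.6602822542190552) [[436.5, 60.4, 52.0], [654.8, 53.4, 52.0], [642.3, -316.6, 52.0], [425.8, -303.4, 52.0]] [ 539.9 -126.5   52. ] 218.43006599133363 370.20979458134934
disc [574.  271.9  60. ]
house [521.1 274.  102. ]
dial [ 500.8 -238.9   58. ]
grille [540.8 -47.9  52. ]
```

View pics/z0.png

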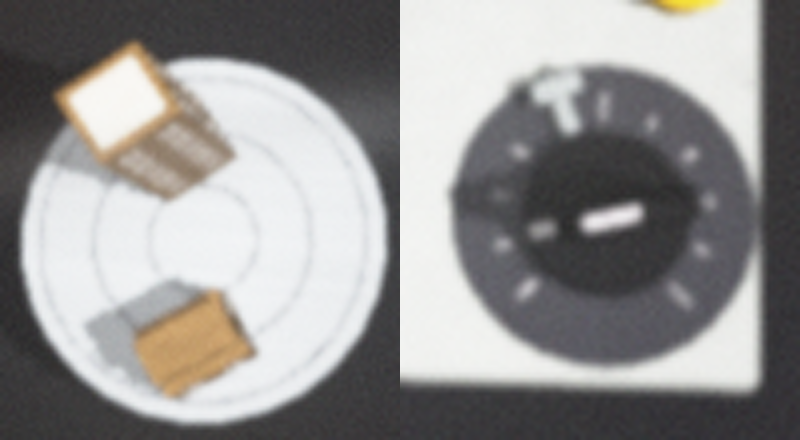

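```bash
python3 - <<'E'
from h import *
import pickle
f=pickle.load(open("top0.pkl","rb"));g=pickle.load(open("side0.pkl","rb"))
b=lambda im,x,y,w,h,s:cv2.resize(im[y:y+h,x:x+w],None,fx=s,fy=s,interpolation=cv2.INTER_CUBIC)
cv2.imwrite("pics/z1.png",b(g["img"],345,285,100,92,6)[:,:,::-1])
T=lambda pts,z:np.array([ray(f,u,v,z) for u,v in pts])
z=lambda p,s,ox,oy:[(u/s-.5+.5/s+ox,v/s-.5+.5/s+oy) for u,v in p]
P=T(z([(135,42),(187,102),(110,163),(57,97)],4,145,130),190);print(P.round(1),P.mean(0));e=np.diff(np.vstack([P,P[:1]]),axis=0);print(np.linalg.norm(e,axis=1),np.degrees(np.arctan2(e[:,1],e[:,0])))
H=T(z([(215,290),(250,352),(170,398),(133,340)],4,145,130),102);print("house",H.round(1),H.mean(0))
D=T(z([(453,215),(757,215),(605,65),(605,366)],5,-80+390-80+80-0,180),53) if 0 else None
z5=lambda p,zz:T([((u-400)/5-.4+390,v/5-.4+180) for u,v in p],zz)
print("scale",z5([(452,215),(757,215),(605,65),(605,367)],53).round(1))
print("clip inner/outer",z5([(573,131),(558,88)],57).round(1))
print("stripe",z5([(583,225),(642,211)],94).round(1),"grey",z5([(531,232),(555,227)],58).round(1))
E
```

```text
[[653.3 276.1 190. ]
 [624.7 251.1 190. ]
 [596.  286.8 190. ]
 [627.3 312.4 190. ]] [625.30738579 281.60467013 190.        ]
[37.9587015  45.79368766 40.40720728 44.63113341] [-138.94717204  128.78842108   39.16904877  -54.39342125]
house [[543.7 256.8 102. ]
 [511.4 238.2 102. ]
 [487.7 279.4 102. ]
 [517.8 299.2 102. ]] [515.1602549  268.40637455 102.        ]
scale [[ 502.  -173.5   53. ]
 [ 501.7 -305.5   53. ]
 [ 567.5 -241.6   53. ]
 [ 436.  -238.    53. ]]
clip inner/outer [[ 538.2 -225.5   57. ]
 [ 557.  -219.5   57. ]]
stripe [[ 496.4 -216.    94. ]
 [ 502.2 -240.5   94. ]] grey [[ 494.4 -206.    58. ]
 [ 496.5 -216.4   58. ]]
```

View pics/z1.png

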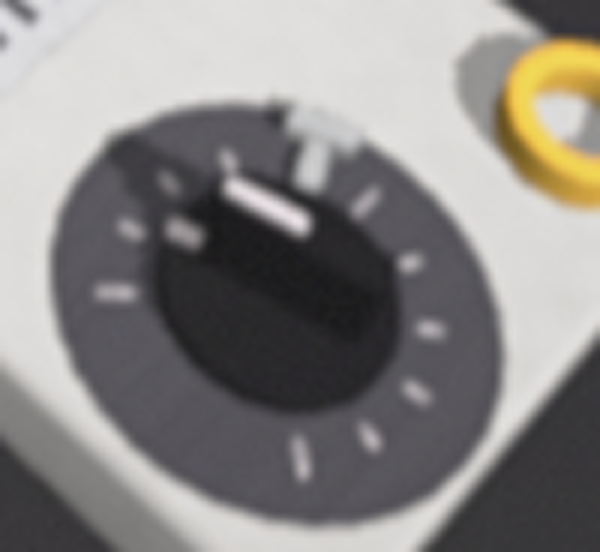

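Side zoom: the pointer runs along the bar toward +y (rim mark at crop (183,233)) and the clip sits at crop (315,165). The turn needed is about 82° clockwise. Next I'll cross-check the tower in the side view and its neighbours.

```bash
python3 - <<'E'
from h import *
import pickle
f=pickle.load(open("top0.pkl","rb"));g=pickle.load(open("side0.pkl","rb"))
print(proj(g,[625,282,190]).round(1),proj(g,[625,282,60]).round(1),proj(g,[501.7,-239.5,53]))
im=g["img"];m=np.zeros(im.shape[:2],np.uint8);m[112:132,232:262]=(im.min(2)[112:132,232:262]>150)
k=max(cv2.findContours(m,0,2)[0],key=cv2.contourArea);M=cv2.moments(k);u,v=M["m10"]/M["m00"],M["m01"]/M["m00"]
print(cv2.boundingRect(k),(u,v),ray(g,u,v,190))
for n,u,v,z in(("redfar",103,130,130),("bottle",152,81,150),("yellow",176,285,130),("red2",263,271,130)):print(n,ray(f,u,v,z).round())
E
```

```text
[[245.9 120.2]] [[248.1 163.6]] [[390.36994283 332.75001894]]
(237, 116, 18, 10) (245.51185495118548, 120.24825662482566) [624.22298145 282.35021007 190.        ]
redfar [690. 448. 130.]
bottle [784. 342. 150.]
yellow [377. 293. 130.]
red2 [404. 120. 130.]
```

{"method": "send_rows", "body": {"moves": [[[0.04, -0.03, 0, 0, 0, -0.06, 1], [0.04, -0.03, 0, 0, 0, -0.06, 1], [0.04, -0.03, 0, 0, 0, -0.06, 1], [0.04, -0.03, 0, 0, 0, -0.06, 1], [0.04, -0.03, 0, 0, 0, -0.06, 1], [0.04, -0.03, 0, 0, 0, -0.06, 1], [0.04, -0.03, 0, 0, 0, -0.06, 1], [0.04, -0.03, 0, 0, 0, -0.06, 1], [0.04, -0.03, 0, 0, 0, -0.04, 1], [0.04, -0.03, 0, 0, 0, 0, 1]]]}}

```text
clock: 1.1
eef_pos: [624.2, 282.3, 247.9]
tcp_rot: [-3.141, -0.0, 2.255]
contact_force: [0.4, 1.2, -0.2]
opening: 0.998
grasp_force: 0.0
```

{"method": "send_rows", "body": {"moves": [[[0.001, 0, -0.025, 0, 0, 0, 1], [0, 0, -0.025, 0, 0, 0, 1], [0, 0, -0.025, 0, 0, 0, 1], [0, 0, -0.02, 0, 0, 0, 1], [0, 0, 0, 0, 0, 0, 1], [0, 0, 0, 0, 0, 0, 0.3], [0, 0, 0, 0, 0, 0, 0.1], [0, 0, 0, 0, 0, 0, -0.5], [0, 0, 0, 0, 0, 0, -0.5], [0, 0, 0, 0, 0, 0, -0.5]]], "grip_force": 25}}

```text
clock: 2.1
eef_pos: [624.7, 284.3, 154.8]
tcp_rot: [3.139, 0.001, 2.257]
contact_force: [-0.7, 0.3, 6.3]
opening: 0.474
grasp_force: 22.7
```

{"method": "send_rows", "body": {"moves": [[[0, 0, 0.01, 0, 0, 0, -0.5], [0, 0, 0.02, 0, 0, 0, -0.5], [0, 0, 0.02, 0, 0, 0, -0.5], [0, 0, 0.02, 0, 0, 0, -0.5], [0, 0, 0.01, 0, 0, 0, -0.5], [0, 0, 0, 0, 0, 0, -0.5], [-0.003, -0.01, 0, 0, 0, 0, -0.5], [-0.005, -0.02, 0, 0, 0, 0, -0.5], [-0.007, -0.03, 0, 0, 0, 0, -0.5], [-0.007, -0.03, 0, 0, 0, 0, -0.5]]]}}

```text
clock: 3.1
eef_pos: [600.4, 191.5, 231.9]
tcp_rot: [-3.139, -0.001, 2.257]
contact_force: [-0.0, -0.0, -1.5]
opening: 0.473
grasp_force: 22.7
```

```bash
python3 - <<'E'
from h import *
f=grab_frame("side");cv2.imwrite("pics/s1.png",f["img"][:,:,::-1])
s=sense();print(s["eef_pos"],s["contact_force"],s["opening"])
E
```

```text
[599.13722397 187.16183131 231.79278056] [-1.32632398 -3.23573753 -2.60761445] 0.47689609890814805
```

View pics/s1.png

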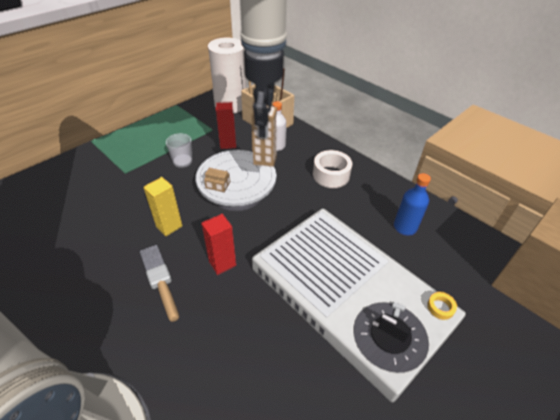

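The tower hangs upright in the gripper near (265,140) and the house is unmoved. Carrying it to the grille.

{"method": "send_rows", "body": {"moves": [[[-0.008, -0.03, 0, 0, 0, 0, -0.5], [-0.008, -0.033, 0, 0, 0, 0, -0.5], [-0.009, -0.035, 0, 0, 0, 0, -0.5], [-0.009, -0.035, 0, 0, 0, 0, -0.5], [-0.009, -0.035, 0, 0, 0, 0, -0.5], [-0.009, -0.03, 0, 0, 0, 0, -0.5], [-0.005, -0.02, 0, 0, 0, 0, -0.5], [-0.003, -0.015, 0, 0, 0, 0, -0.5], [-0.001, -0.005, 0, 0, 0, 0, -0.5], [0, 0, 0, 0, 0, 0, -0.5]]]}}

```text
clock: 4.15
eef_pos: [540.6, -44.7, 233.0]
tcp_rot: [-3.141, -0.0, 2.256]
contact_force: [-0.3, 0.8, -0.9]
opening: 0.477
grasp_force: 23.0
```

{"method": "send_rows", "body": {"moves": [[[0, 0, -0.01, 0, 0, 0, -0.5], [0, 0, -0.018, 0, 0, 0, -0.5], [0, 0, -0.018, 0, 0, 0, -0.5], [0, 0, -0.016, 0, 0, 0, -0.5], [0, 0, -0.01, 0, 0, 0, -0.5], [0, 0, -0.005, 0, 0, 0, -0.5], [0, 0, -0.002, 0, 0, 0, -0.5], [0, 0, -0.002, 0, 0, 0, -0.5], [0, 0, 0, 0, 0, 0, -0.5], [0, 0, 0, 0, 0, 0, -0.5]]]}}

```text
clock: 5.15
eef_pos: [541.3, -44.2, 152.8]
tcp_rot: [3.141, 0.001, 2.257]
contact_force: [-0.2, -0.2, -0.9]
opening: 0.479
grasp_force: 23.0
```

{"method": "send_rows", "body": {"moves": [[[0, 0, -0.002, 0, 0, 0, -0.5], [0, 0, -0.001, 0, 0, 0, -0.5], [0, 0, -0.001, 0, 0, 0, -0.5], [0, 0, 0, 0, 0, 0, -0.5], [0, 0, -0.001, 0, 0, 0, -0.5], [0, 0, 0, 0, 0, 0, -0.5], [0, 0, 0, 0, 0, 0, -0.5]]]}}

```text
clock: 5.85
eef_pos: [541.0, -44.1, 147.3]
tcp_rot: [-3.142, -0.0, 2.257]
contact_force: [0.7, -0.1, -2.2]
opening: 0.474
grasp_force: 23.0
```

Close to contact at about 146.8; feeling for it in smaller steps.

{"method": "send_rows", "body": {"moves": [[[0, 0, -0.001, 0, 0, 0, -0.5], [0, 0, 0, 0, 0, 0, -0.5], [0, 0, 0, 0, 0, 0, -0.5]]]}}

```text
clock: 6.15
eef_pos: [541.2, -44.2, 146.8]
tcp_rot: [3.141, 0.0, 2.257]
contact_force: [-1.3, 0.1, 4.8]
opening: 0.479
grasp_force: 23.5
```

{"method": "send_rows", "body": {"moves": [[[0, 0, -0.001, 0, 0, 0, -0.5], [0, 0, 0, 0, 0, 0, -0.5], [0, 0, 0, 0, 0, 0, -0.5]]]}}

```text
clock: 6.45
eef_pos: [541.6, -44.3, 146.6]
tcp_rot: [3.141, 0.001, 2.257]
contact_force: [-3.0, 0.7, 13.5]
opening: 0.471
grasp_force: 20.7
```

{"method": "send_rows", "body": {"moves": [[[0, 0, 0.001, 0, 0, 0, -0.5], [0, 0, 0, 0, 0, 0, 0.05], [0, 0, 0, 0, 0, 0, 0.2], [0, 0, 0, 0, 0, 0, 0.6], [0, 0, 0, 0, 0, 0, 1], [0, 0, 0, 0, 0, 0, 1], [0, 0, 0.01, 0, 0, 0, 1], [0, 0, 0.02, 0, 0, 0, 1], [0, 0, 0.03, 0, 0, 0, 1], [0, 0, 0.03, 0, 0, 0, 1]]]}}

```text
clock: 7.45
eef_pos: [540.7, -44.1, 237.7]
tcp_rot: [-3.141, -0.0, 2.257]
contact_force: [0.7, -0.1, -0.1]
opening: 0.999
grasp_force: 0.0
```

{"method": "send_rows", "body": {"moves": [[[-0.004, -0.02, 0.005, 0, 0, -0.05, 1], [-0.007, -0.035, 0.005, 0, 0, -0.06, 1], [-0.007, -0.035, 0, 0, 0, -0.06, 1], [-0.007, -0.035, 0, 0, 0, -0.06, 1], [-0.007, -0.035, 0, 0, 0, -0.06, 1], [-0.005, -0.025, 0, 0, 0, -0.06, 1], [-0.002, -0.01, 0, 0, 0, -0.06, 1], [0, 0, 0, 0, 0, -0.053, 1], [0, 0, 0, 0, 0, 0, 1]]]}}

```text
clock: 8.35
eef_pos: [501.9, -239.6, 246.9]
tcp_rot: [3.141, 0.0, 1.792]
contact_force: [-0.5, 0.1, 0.2]
opening: 0.999
grasp_force: 0.0
```

```bash
python3 - <<'E'
from h import *
f=grab_frame("side");t=grab_frame("top")
cv2.imwrite("pics/s2.png",np.hstack([f["img"][80:400,150:500],t["img"][100:300,140:480][:, :].copy() if 0 else cv2.resize(t["img"][120:280,140:480],(440,207))[:,:].copy().repeat(1,0) if 0 else cv2.copyMakeBorder(t["img"][120:280,140:480],0,160,0,0,0)])[:,:,::-1])
s=sense();print(s["eef_pos"],s["tcp_rot"],s["qpos"])
E
```

```text
[ 501.98031807 -239.07018338  246.73780559] [3.14131975e+00 2.17379349e-04 1.79534058e+00] [-4.47168715e-01  2.47631308e-01  1.78429295e+00 -3.58695601e-07
  1.10931950e+00 -6.71712839e-01]
```

View pics/s2.png

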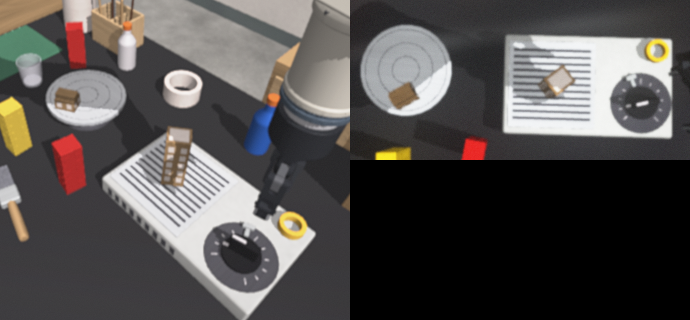

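```bash
python3 - <<'E'
from h import *
f=grab_frame("side");t=grab_frame("top")
for p in([502,-239,230],[502,-239,400]):print(proj(f,p),proj(t,p))
cv2.imwrite("pics/t2.png",t["img"][:,:,::-1])
E
```

```text
[[418.11483613 276.12187808]] [[466.52154107 219.19919405]]
[[460.4838322  190.53689686]] [[524.56337756 213.88047325]]
```

View pics/t2.png

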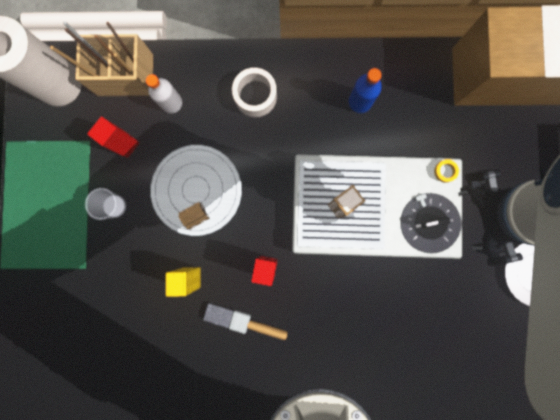

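The tower stands on the grille, top at (349,200), and the house is on the disc at (193,215). The gripper appears displaced to the right at (487,215) because of its height, which fits its pose above the dial. Descending onto the bar.

{"method": "send_rows", "body": {"moves": [[[0, 0, -0.03, 0, 0, 0, 1], [0, 0, -0.03, 0, 0, 0, 0.6], [0, 0, -0.03, 0, 0, 0, 0.3], [0, 0, -0.03, 0, 0, 0, 0.3], [0, 0, -0.02, 0, 0, 0, 0.3], [0, 0, -0.012, 0, 0, 0, 0.2], [0, 0, -0.01, 0, 0, 0, 0], [0, 0, 0, 0, 0, 0, 0], [0, 0, 0, 0, 0, 0, 0], [0, 0, 0, 0, 0, 0, 0]]]}}

```text
clock: 9.55
eef_pos: [502.6, -239.4, 85.2]
tcp_rot: [3.14, 0.001, 1.794]
contact_force: [-0.2, -0.3, -1.0]
opening: 0.5
grasp_force: 0.0
```

{"method": "send_rows", "body": {"moves": [[[0, 0, 0, 0, 0, 0, -0.3], [0, 0, 0, 0, 0, 0, -0.6], [0, 0, 0, 0, 0, 0, -1], [0, 0, 0, 0, 0, 0, -1], [0, 0, 0, 0, 0, 0, -1]]], "grip_force": 25}}

```text
clock: 10.05
eef_pos: [502.0, -239.3, 84.8]
tcp_rot: [3.141, 0.0, 1.794]
contact_force: [-1.8, 0.3, 6.4]
opening: 0.162
grasp_force: 26.8
```

{"method": "send_rows", "body": {"moves": [[[0, 0, 0, 0, 0, -0.06, -1], [0, 0, 0, 0, 0, -0.12, -1], [0, 0, 0, 0, 0, -0.12, -1], [0, 0, 0, 0, 0, -0.12, -1], [0, 0, 0, 0, 0, -0.12, -1], [0, 0, 0, 0, 0, -0.12, -1], [0, 0, 0, 0, 0, -0.12, -1], [0, 0, 0, 0, 0, -0.12, -1], [0, 0, 0, 0, 0, -0.12, -1], [0, 0, 0, 0, 0, -0.12, -1]]]}}

```text
clock: 11.05
eef_pos: [502.8, -239.6, 84.9]
tcp_rot: [3.14, -0.001, 0.649]
contact_force: [0.6, -0.8, 2.5]
opening: 0.161
grasp_force: 26.2
```

{"method": "send_rows", "body": {"moves": [[[0, 0, 0, 0, 0, -0.12, -1], [0, 0, 0, 0, 0, -0.1, -1], [0, 0, 0, 0, 0, -0.06, -1], [0, 0, 0, 0, 0, -0.016, -1], [0, 0, 0, 0, 0, 0, -1], [0, 0, 0, 0, 0, 0, -1], [0, 0, 0, 0, 0, 0, -1]]]}}

```text
clock: 11.75
eef_pos: [503.0, -239.8, 84.9]
tcp_rot: [3.14, -0.002, 0.359]
contact_force: [2.3, -4.7, 5.3]
opening: 0.158
grasp_force: 26.6
```

{"method": "send_rows", "body": {"moves": [[[0, 0, 0, 0, 0, 0, -0.4], [0, 0, 0, 0, 0, 0, 0], [0, 0, 0, 0, 0, 0, 0.1], [0, 0, 0, 0, 0, 0, 0.1], [0, 0, 0.02, 0, 0, 0, 0.1], [0, 0, 0.03, 0, 0, 0, 0.1], [0, 0, 0.04, 0, 0, 0, 0.1], [0, 0, 0.04, 0, 0, 0, 0.1], [0, 0, 0.04, 0, 0, 0, 0.1], [0, 0, 0, 0, 0, 0, 0.1]]]}}

```text
clock: 12.75
eef_pos: [504.4, -240.2, 259.8]
tcp_rot: [3.135, -0.006, 0.358]
contact_force: [0.5, 0.3, 0.2]
opening: 0.543
grasp_force: 0.0
```

```bash
python3 - <<'E'
from h import *
import pickle
f=grab_frame("top");g=grab_frame("side");pickle.dump(f,open("top1.pkl","wb"))
b=lambda im,x,y,w,h,s:cv2.resize(im[y:y+h,x:x+w],None,fx=s,fy=s,interpolation=cv2.INTER_CUBIC)
a=b(f["img"],390,180,80,88,5);c=b(g["img"],300,140,100,110,4);d=cv2.resize
cv2.imwrite("pics/z2.png",np.hstack([a,b(f["img"],300,150,100,110,4)])[:,:,::-1])
print(sense()["eef_pos"],sense()["opening"])
E
```

```text
[ 502.16143529 -239.15491804  255.03332973] 0.5536244327009288
```

View pics/z2.png

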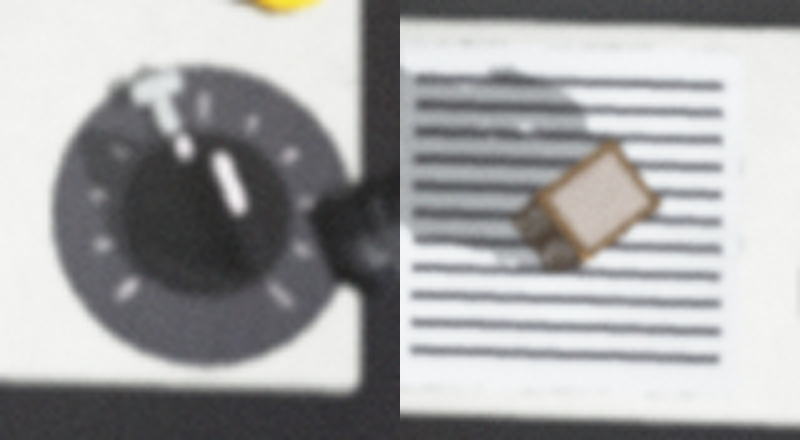

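```bash
python3 - <<'E'
from h import *
import pickle
f=pickle.load(open("top1.pkl","rb"))
q=lambda u,v,z:ray(f,u/5-.4+390,v/5-.4+180,z)
c=np.array([501.8,-239.5,0])
for n,a in(("ptr",q(180,139,58)),("ptrmid",q(185,148,58)),("stripe",q(217,155,94)),("clip in",q(173,131,56)),("clip out",q(158,87,57))):
    d=a-c;print(n,a.round(1),np.hypot(*d[:2]),np.degrees(np.arctan2(d[1],d[0])))
print(ray(f,300-.375+205/4,150-.375+200/4,182))
print("tower",ray(f,300+(200)/4,150+200/4,182),sense()["contact_force"])
s=q(240,213,94)-q(217,155,94);print(np.degrees(np.arctan2(-s[1],-s[0])))
E
```

```text
ptr [ 534.7 -228.1   58. ] 34.79254005940062 19.08242593945242
ptrmid [ 530.8 -230.2   58. ] 30.42286389600912 17.836580954475096
stripe [ 525.5 -230.9   94. ] 25.187096654660795 20.03447289224498
clip in [ 538.3 -225.9   56. ] 38.97736851022208 20.462642104134673
clip out [ 557.5 -219.5   57. ] 59.14413411128161 19.730999834799206
[540.91009966 -47.0377381  182.        ]
tower [540.21149275 -45.39839811 182.        ] [-0.98018611 -0.01622409 -0.2845443 ]
20.097484603251015
```

Pointer and clip agree within about 2°, against 7° allowed. The clip hasn't moved, and the tower stands about 2 mm from the grille's centre. Nothing is touching the gripper.

```bash
python3 -c "
from rig import sign_off;print(sign_off())"
```

```text
the job is handed in; nothing more can be done
None
```

I handed the job in at about 13 s on the robot's clock. The tower stands upright about 2 mm from the grille's centre, and the dial pointer is within about 2° of the unmoved clip. The house was upright on the turntable when last viewed, and the gripper is clear of everything. The sign-off returned no verdict.

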